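Hold a shaft collar on the set-screw flat of a tape stand

TASK

Pinch the bare end of the tape stand's shaft and turn it with the fingers until its set-screw flat squarely faces the notched tongue at the front of the stand. Then fetch the collar that has the screw (not the plain ring), slip it over the shaft with its screw over the flat and hold it about half way along the flat, level and clear of the hub below, so that I can tighten the screw. Finish still holding the collar there; leave the plain ring, the stamp and the loose tape roll where they are.

Things in the scene. Friction and masses are not known exactly. Their poses are not given: they have to be found in the camera images.
- stand: fixed grey tape-roll stand; origin on the shaft axis, at the bench top. Base plate 130x130x12 mm; at the middle of its front edge (own -x) a notched tongue 24 mm wide, 12 mm high, reaching 103 mm from the axis. Above sit a platter (112 mm across), a roll of tape (96 mm across, top at z 70 mm) and in it, turning freely of them, a grey hub (73 mm across, top at z 74 mm) with the upright steel shaft.
- spindle (a joint): angle of the shaft and its hub, rad; 0 = the flat faces the tongue (stand's -x), growing anticlockwise seen from above. Starts between 0.5 and 1.4; turns stiffly (about 0.06 N m of friction) and stays where it is left; stops at +-2.6.
- shaft_mid (a point): on the shaft's axis half way along its flat, 106 mm above the bench; turns with the shaft: own -x points square out of the flat, z up. The shaft, 24 mm across, is full round from z 74 to 82 mm and has one flat, 7 mm from the axis, from z 82 mm to its end at z 130 mm (19 mm across there; top 2 mm chamfered).
- collar: loose steel shaft collar, about 130 g, lying flat: 40 mm outside, 27 mm bore, 24 mm high; origin: centre of its underside, z along its axis. A dark set screw (head 11 mm thick) sticks out at mid height on its own -x side to 28 mm from the axis; its 5 mm thick tip reaches into the bore to 9 mm from the axis, so it passes over the shaft only with the screw over the flat.
- collar_screw (a point): outer end of the collar's set screw, 28 mm out from the collar's axis and 12 mm above its underside.
- spacer: plain steel ring of the same size as the collar (40 mm outside, 27 mm bore, 24 mm high), without screw; origin: centre of its underside. Leave it. It and the collar may lie on either side.
- stamp: wooden hand stamp, 26x50 mm, 74 mm tall; origin: centre of its underside. Leave it.
- tape: loose roll of masking tape lying flat, 92 mm across, 25 mm high; origin: centre of its underside. Leave it.
Things that resemble listed ones, but are neither listed nor needed, are in the scene too. What is shaped like the collar but turquoise is not meant.

How it is judged:
On the way:
1. the fingers are on the shaft and its flat faces the tongue (within 0.2 rad) (value of joint spindle between -0.2 and 0.2 rad and contact force between the fingers and spindle above 1 N), for 0.2 s.
At the end, for the whole second after the job is handed in: flat faces the tongue within 0.2 rad; collar round the shaft (axes within 4 mm, level within 0.12 rad), its middle within 10 mm of the flat's middle (so clear of the hub), its screw over the flat within 0.25 rad, at rest, held by the fingers with over 1 N (value of joint spindle between -0.2 and 0.2 rad and horizontal distance between collar and shaft_mid below 0.004 m and z of collar in the frame of shaft_mid between -0.022 and -0.002 m and x of collar_screw in the frame of shaft_mid below -0.02 m and angle between the x axis of collar and the x axis of shaft_mid, either way round below 0.25 rad and angle between collar's own z axis and vertical below 0.12 rad and contact force between the fingers and collar above 1 N and linear speed of collar below 0.02 m/s); the arm keeps its last pose, push and grip.
It fails at once if the plain ring, the stamp or the loose tape roll is moved by more than 30 mm (distance of any of spacer, stamp, tape from where it was at the start of the episode above 0.03 m).
It also fails if it takes over 64 s, if anything falls off the work surface, if the arm or the gripper's body presses on something with over 40 N, if the wrist force passes 120 N, or if a joint passes its speed limit or range.

ROBOT

A 6-joint arm with a two-finger parallel gripper is mounted at the origin on a cart in front of the work surface, level with it; the furniture and walls round the work are solid. World frame = base frame: x ahead of the robot, y to its left, z up, the work surface at z = 0. Lengths are in m, angles in rad, forces in N, time in s.
With the tool pointing down it reaches from about 0.375 to 0.975 m from the base axis. Payload 3.8 kg.
Tool frame: the origin (TCP) lies midway between the tips of the shut fingers; the grasp point (between the pads) lies 19 mm behind it; z points along the fingers, y is the line along which they close (so a half turn about z gives the same grasp; the last joint's range is limited). The gripper opens to 85 mm and grips with 20 to 120 N. Pads are 22 mm wide; open, the fingers measure 114 mm over their backs; the gripper's body (76 mm by 85 mm) begins 54 mm behind the grasp point. The pads swing forward as they close: fully open they stand 13 mm farther back than shut.
Start: joints at [-1.326, 0.264, 1.604, -0, 1.274, -0.037], TCP at [0.188, -0.648, 0.203] pointing down, gripper open.
Joint ranges: [-2.63, 2.63], [-0.94, 2.18], [0.31, 2.57], [-1.31, 4.45], [0, 2.66], [-2.55, 2.55]. Speed limits (rad/s): [2.57, 2.57, 3.14, 3.14, 3.14, 3.14].

INTERFACE

Orientations are given as a rotation vector (axis times angle).
In Python, from workcell import bot gives the robot as it stands.
- The arm moves only by the tool jog_arm, never from a script. Its argument "motion" is a list of rows, each a list of 5 numbers: the opening, from -1 (shut) to 1 (fully open), then the shift along the tool's x, y, z in mm, then the turn about the tool's z in degrees. In form: [[claw, x, y, z, twist], ...]. A call has 1 to 10 rows; each row shifts and turns the commanded pose from where the row before left it, along the tool's axes as they then stand; what a row does not reach is not made up. A row lasts 1/12 s, in which the tool goes at most 41.7 mm and 7.16 degrees, less where a joint would pass 70% of its speed; a pose out of reach is approached as far as the arm can. A call with a gripper value outside its range is refused whole. The fingers move at their own pace and stop on an object; "force" is the grip in N (left out, the last holds). Time passes only in rows, so rows that do not move let the fingers close. It gives the time, the measured TCP pose, the force, the opening and the grip force at its end, in the units of the state.
- bot.read_state(): the state, without advancing time (a new reading comes with each control period).
- bot.read_camera(name): name is "side" or "top" or "wrist"; returns (picture, depth): 420x560x3 uint8, red, green, blue; 420x560 float32, m along the optical axis (not along the pixel's ray), 0 where there is no reading.
- bot.get_calibration(name): a dict with "vfov" (degrees; the focal length in pixels is half the picture's height over the tangent of half this angle, whatever the lens; pixels are square), "cx", "cy" (the principal point, pixels), "rvec" (rotation vector, rad) and "tvec" (3), from world to camera coordinates, as OpenCV has them; the wrist camera has in their place "tool_from_camera" (4x4, takes a point from camera to tool coordinates, whose origin is the TCP and whose axes are the flange's). Camera axes: x right, y down, z forward; pixel columns grow to the right and rows downward; lengths in m; the calibration is good to about 2 mm. A picture is of the moment at which its call begins: read the wrist's pose just before it. get_calibration takes no time and is no camera call.
- bot.finish_job(): hands the job in; it is judged then, once.
The state is a dict: "time": time; "q": joint angles; "joint_vel": joint speeds; "joint_torque": joint torques, N m; "tool_pos": TCP position; "tcp_rot": TCP orientation; "wrist_force": force on the tool from outside, world axes, zero at the start; "torque": the same for the moment, N m; "width": opening from 0.0 (shut) to 1.0 (fully open); "grip_force": force on a finger pad.
Only numpy, scipy, OpenCV 4.12 (cv2) and the standard library are available. Lean on these libraries where they do the work, as an engineer would, in place of code of your own. Each camera call takes 0.05 s, during which the arm holds its last target. There are 200 camera calls.

## Working session

There is one attempt and no reset: what is moved stays moved. The work goes in short steps, Python scripts to look and compute and a tool call to move; the robot and the scene stay as the last step left them, time stands still between calls to the robot, and variables do not carry over. Pictures are saved under pics/ and viewed, at most 10 in all, crops included, and the job is handed in when it is done.

Besides the shell and the picture viewer there is one more tool, called after ">>>" as name(argument=value, ...), one argument or row to a line, values as JSON. jog_arm: Moves the arm, as the interface text tells. Its arguments: {"type":"object","properties":{"motion":{"type":"array"},"force":{"type":"number"}},"required":["motion"]}

```bash
mkdir -p pics; ls
cat > h.py <<'E'
import numpy as np, cv2
from scipy.spatial.transform import Rotation as R
from workcell import bot
def K(c,h=420):
    f=h/2/np.tan(np.radians(c['vfov'])/2); return np.array([[f,0,c['cx']],[0,f,c['cy']],[0,0,1]])
def cam(name,st=None):
    c=bot.get_calibration(name)
    if 'rvec' in c:
        Rm=R.from_rotvec(np.ravel(c['rvec'])).as_matrix(); t=np.ravel(c['tvec']); return K(c),Rm.T,-Rm.T@t
    T=np.array(c['tool_from_camera']); Rt=R.from_rotvec(st['tcp_rot']).as_matrix()
    return K(c),Rt@T[:3,:3],Rt@T[:3,3]+np.array(st['tool_pos'])
def ray(C,u,v,z):
    k,Rw,o=C; d=Rw@np.linalg.inv(k)@np.array([u,v,1.]); return o+d*(z-o[2])/d[2]
def cloud(C,dep):
    k,Rw,o=C; v,u=np.indices(dep.shape); p=np.stack([u,v,np.ones_like(u)],-1)@np.linalg.inv(k).T*dep[...,None]
    return p@Rw.T+o
def proj(C,p):
    k,Rw,o=C; q=k@(Rw.T@(np.asarray(p)-o)); return q[:2]/q[2]
E
python3 - <<'E'
from h import *
s=bot.read_state(); print(s)
for n in('top','side'):
    im,d=bot.read_camera(n); np.savez(f'pics/{n}0.npz',im=im,d=d); cv2.imwrite(f'pics/{n}0.png',cv2.cvtColor(im,4)); print(n,bot.get_calibration(n),cam(n,s)[2])
print(bot.get_calibration('wrist'))
E
```

```text
pics
{'time': 0.0, 'q': array([-1.32591370e+00,  2.64757062e-01,  1.60540537e+00,  6.63555042e-06,
        1.27369689e+00, -3.68913838e-02]), 'joint_vel': array([ 0.00167031,  0.00121342, -0.00056599, -0.00070109,  0.00064007,
        0.00106417]), 'joint_torque': array([-4.50578618e-04, -5.15112197e+01, -3.67312181e+01,  6.50206698e-05,
        1.28472914e-02,  1.44595691e-05]), 'tool_pos': array([ 0.1875001 , -0.64759201,  0.20154253]), 'tcp_rot': array([-3.10823289e+00, -4.40827102e-01,  3.59439711e-04]), 'wrist_force': array([-0.04944289, -0.11037255,  0.70680335]), 'torque': array([-0.04142224,  0.03780516, -0.0234597 ]), 'grip_force': 0.0, 'width': 1.0031719785841915}
top {'vfov': 52.89864190080224, 'cx': 282.83898931345357, 'cy': 206.5930853941646, 'rvec': array([ 2.16130046, -2.22772471,  0.03742081]), 'tvec': array([-0.05113299,  0.56091798,  1.2974046 ])} [ 0.50190962 -0.07961659  1.31994325]
side {'vfov': 45.61319577940312, 'cx': 275.16188478850717, 'cy': 216.10909352746282, 'rvec': array([ 0.25426708, -2.64645746,  1.53658926]), 'tvec': array([0.53789137, 0.1650797 , 1.11337073])} [0.38679116 0.96803759 0.68517782]
{'vfov': 65.19732378292292, 'cx': 283.0339815911233, 'cy': 210.26848492001562, 'tool_from_camera': array([[-3.98490273e-04, -9.55893880e-01, -2.93711988e-01,
         7.47430421e-02],
       [ 9.99999920e-01, -3.92753036e-04, -7.85123490e-05,
        -1.76476931e-04],
       [-4.03068011e-05, -2.93711996e-01,  9.55893960e-01,
        -1.70827713e-01],
       [ 0.00000000e+00,  0.00000000e+00,  0.00000000e+00,
         1.00000000e+00]])}
```

View pics/top0.png

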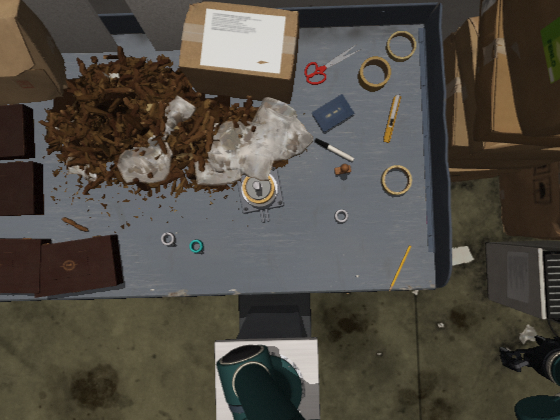

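View pics/side0.png

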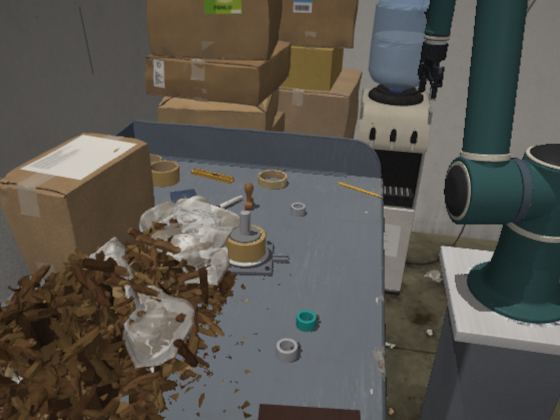

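Top view: the stand is at (259,189) with its tongue near (265,215). Grey rings lie at (341,215) and (167,239). The turquoise one at (196,246) is not meant, and the stamp is at (343,170). I'll enlarge both grey rings and the stand.

Run:
```python
from h import *
t=np.load('pics/top0.npz'); s=np.load('pics/side0.npz')
def cr(im,u,v,r): return cv2.resize(cv2.cvtColor(im,4)[v-r:v+r,u-r:u+r],(260,260),interpolation=cv2.INTER_CUBIC)
a=np.hstack([cr(t['im'],341,215,16),cr(t['im'],167,239,16),cr(t['im'],260,193,32)])
b=np.hstack([cr(s['im'],298,209,16),cr(s['im'],287,350,18),cr(s['im'],248,240,42)])
cv2.imwrite('pics/crop.png',np.vstack([a,b]))
C=cam('top');S=cam('side')
for n,u,v in(('R1',341,215),('R2',167,239),('stand',259,189),('tongue',266,215)): print(n,ray(C,u,v,0.0), ray(C,u,v,.024))
for n,u,v in(('R1',298,209),('R2',287,350)): print(n,ray(S,u,v,.012))
P=cloud(C,t['d']); m=(np.abs(P[...,2]-.024)<.004)
for u,v in((341,215),(167,239)):
    q=P[v-14:v+14,u-14:u+14][m[v-14:v+14,u-14:u+14]]; print(len(q),q.mean(0))
q=P[170:215,235:285].reshape(-1,3); q=q[(q[:,2]>.115)&(q[:,2]<.14)]; print(len(q),q.mean(0))
```

```text
R1 [ 0.52783137 -0.248746    0.        ] [ 0.52736005 -0.24567079  0.024     ]
R2 [0.46925459 0.29729284 0.        ] [0.46984834 0.29043965 0.024     ]
stand [0.61713962 0.00512443 0.        ] [0.61504444 0.00358361 0.024     ]
tongue [ 0.53492665 -0.01452814  0.        ] [ 0.53432631 -0.01571162  0.024     ]
R1 [ 0.52630515 -0.24291643  0.012     ]
R2 [0.47145777 0.29474827 0.012     ]
67 [ 0.5269601  -0.24505268  0.02444825]
62 [0.47099193 0.29212792 0.02394792]
53 [0.61776919 0.00484866 0.12829343]
```

View pics/crop.png

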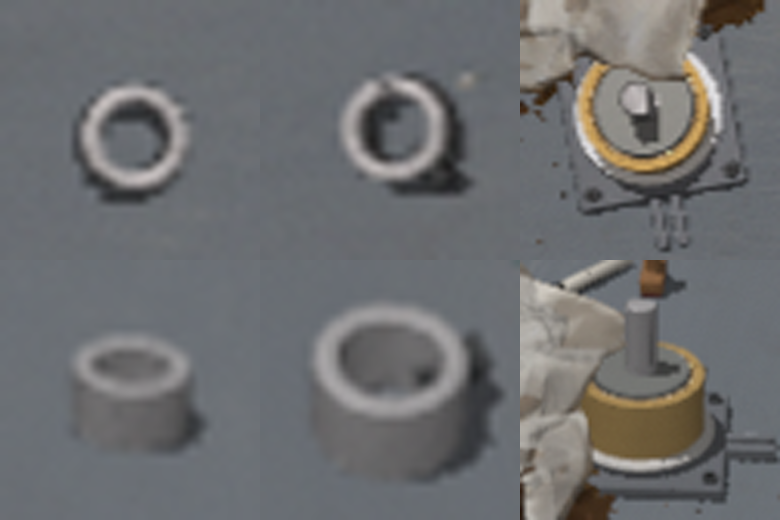

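Of the two grey candidates, (341,215) shows no screw. The one at (167,239) has a notch in its rim and a screw-like bump in its shadow, so it is likely the collar; I'll confirm with the wrist camera. First I'll go over the stand.

>>> jog_arm(
  motion=[
    [1,30,-26,-3,0],
    [1,30,-26,-3,0],
    [1,30,-26,-3,0],
    [1,30,-26,-3,0],
    [1,30,-26,-3,0],
    [1,30,-26,-3,0],
    [1,30,-26,-3,0],
    [1,30,-26,-3,0],
    [1,30,-26,-3,0],
    [1,30,-26,-3,0],
  ],
  force=40,
)

```text
time: 0.93
tool_pos: [0.4039, -0.3132, 0.2326]
tcp_rot: [-3.11, -0.441, 0.0]
wrist_force: [1.0, 0.5, -0.3]
width: 1.003
grip_force: 0.0
```

>>> jog_arm(
  motion=[
    [1,30,-26,-3,0],
    [1,30,-26,-3,0],
    [1,30,-26,-3,0],
    [1,30,-26,-3,0],
    [1,30,-26,-3,0],
    [1,30,-26,-3,0],
    [1,30,-26,-3,0],
    [1,30,-26,-3,0],
    [1,28,-24,-3,0],
    [1,0,0,0,0],
  ],
)

```text
time: 1.77
tool_pos: [0.5993, -0.0121, 0.2597]
tcp_rot: [-3.107, -0.449, -0.003]
wrist_force: [0.8, -0.7, 0.2]
width: 0.997
grip_force: 0.0
```

```bash
cat > look.py <<'E'
import sys
from h import *
def look(n):
    s=bot.read_state(); im,d=bot.read_camera('wrist'); np.savez(f'pics/{n}.npz',im=im,d=d,pos=s['tool_pos'],rot=s['tcp_rot']); cv2.imwrite(f'pics/{n}.png',cv2.cvtColor(im,4))
    Rt=R.from_rotvec(s['tcp_rot']).as_matrix()
    print('t',s['time'],'pos',s['tool_pos'].round(4),'xyaw',np.degrees(np.arctan2(Rt[1,0],Rt[0,0])).round(2),'z',Rt[:,2].round(3),'q',s['q'].round(3),'w',s['width'],'F',s['wrist_force'].round(1),s['grip_force'])
    return s,im,d
if __name__=='__main__': look(sys.argv[1])
E
python3 look.py w1
```

```text
t 1.7667 pos [ 0.5993 -0.0121  0.2597] xyaw 16.44 z [ 0.002  0.003 -1.   ] q [-0.064  0.09   1.702  0.003  1.348  1.219] w 0.9967076990184301 F [ 0.8 -0.7  0.2] 0.0
```

View pics/w1.png

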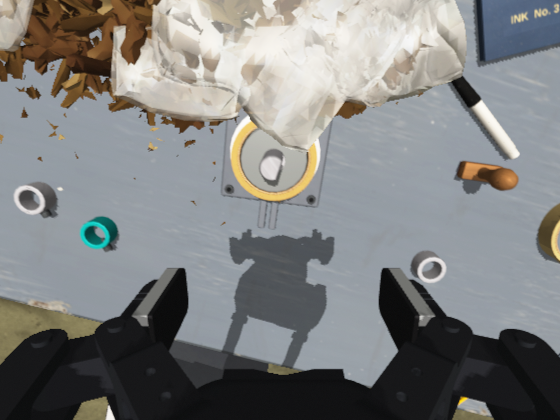

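Wrist view: the shaft top is at (272,163) and the stand's tongue at (268,215). The ring at (33,198) shows a dark screw at (50,212), so it is the collar; (430,265) is the plain ring and the turquoise one is not meant. Next I measure the shaft, flat, tongue and collar.

Run:
```python
from h import *
w=np.load('pics/w1.npz'); s=dict(tool_pos=w['pos'],tcp_rot=w['rot']); C=cam('wrist',s); P=cloud(C,w['d'])
m=np.zeros(P.shape[:2],bool); m[140:185,255:290]=1
t=m&(np.abs(P[...,2]-.13)<.006); q=P[t]; print('top',len(q),q.mean(0),q.min(0),q.max(0))
vv,uu=np.nonzero(t); c=q[:,:2].mean(0); g=q[:,:2]
h=cv2.convexHull((g*1e4).astype(np.float32))[:,0]/1e4
o,r=cv2.minEnclosingCircle((g*1e3).astype(np.float32)); print('mec',o,r)
for a in range(0,360,15): n=np.array([np.cos(np.radians(a)),np.sin(np.radians(a))]); print(a,round(1e3*((g@n).max()-np.array(o)@n/1e3),1),end='; ')
print()
# tongue: pixel centre by z
m2=np.zeros_like(m); m2[208:232,250:290]=1
b=m2&(P[...,2]>.006)&(P[...,2]<.02); q=P[b]; print('tongue',len(q),q.mean(0)); 
print('tongue end', [ray(C,u,v,.012).round(4) for u,v in((260,228),(276,228),(228,188),(318,206),(229,187))])
bag=P[0:160,110:470]; print('bag z pct',np.percentile(bag[bag[...,2]>.01][:,2],[50,90,99,100]))
pos=np.linalg.norm(P[...,:2]-np.array(o)/1e3,axis=-1)
for rr in(.05,.07,.09,.12): print(rr,P[(pos<rr)&(pos>.05)&(w['d']>0)][:,2].max() if rr>.05 else '')
im=cv2.cvtColor(w['im'],4)
A=cv2.resize(im[110:240,210:335],(500,520),interpolation=cv2.INTER_CUBIC);B=cv2.resize(im[172:232,5:75],(280,240),interpolation=cv2.INTER_CUBIC);D=cv2.resize(im[140:188,245:301],(280,280),interpolation=cv2.INTER_CUBIC)
cv2.imwrite('pics/crop2.png',np.hstack([A,np.vstack([B,D])]))
```

```text
top 454 [0.61971094 0.00699105 0.12944904] [ 0.60727342 -0.00207608  0.12413008] [0.63086617 0.01727451 0.13195412]
mec (619.2122802734375, 5.559651851654053) 11.968012809753418
0 11.7; 15 11.8; 30 11.6; 45 11.6; 60 11.2; 75 11.5; 90 11.7; 105 11.6; 120 12.0; 135 11.7; 150 11.7; 165 12.0; 180 11.9; 195 11.4; 210 11.8; 225 11.5; 240 10.5; 255 8.7; 270 7.6; 285 9.7; 300 11.1; 315 11.7; 330 12.0; 345 11.8; 
tongue 267 [ 0.53225495 -0.00889564  0.01181437]
tongue end [array([ 0.5151, -0.0035,  0.012 ]), array([ 0.5212, -0.0243,  0.012 ]), array([0.5568, 0.0512, 0.012 ]), array([ 0.5669, -0.0692,  0.012 ]), array([0.5585, 0.0502, 0.012 ])]
bag z pct [0.08629622 0.10449339 0.11444763 0.4307639 ]
0.05 
0.07 0.37690073160922966
0.09 0.37690073160922966
0.12 0.37690073160922966
```

View pics/crop2.png

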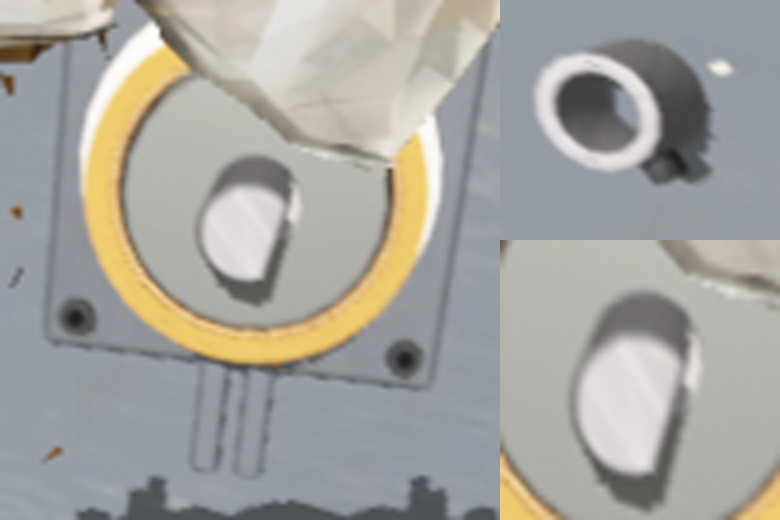

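Run:
```python
from h import *
w=np.load('pics/w1.npz'); s=dict(tool_pos=w['pos'],tcp_rot=w['rot']); C=cam('wrist',s); P=cloud(C,w['d'])
T=np.load('pics/top0.npz'); Q=cloud(cam('top'),T['d'])
a=np.array([.6192,.0056])
for n,X,im in(('wr',P,w['im']),('top',Q,T['im'])):
    X=X.reshape(-1,3);X=X[X[:,2]<.2]; d=X[:,:2]-a; r=np.hypot(*d.T); an=np.degrees(np.arctan2(d[:,1],d[:,0]))%360
    for k in range(0,360,30):
        print(n,k,[ (round(float(X[z][:,2].max()),3) if (z:=(r>r0)&(r<=r0+.015)&(np.abs((an-k+180)%360-180)<15)).any() else None) for r0 in(.02,.035,.05,.065,.08)])
pl=[ray(C,u,v,.012)[:2] for u,v in((221.3,195),(317.5,206.2))]; e=pl[1]-pl[0]; print('yaw edge',np.degrees(np.arctan2(e[0],-e[1])))
for u,v in((209,201),(252,203)): pass
# tongue: two bars; crop coords/4+offset
for (u1,v1,u2,v2) in ((235/4+210,380/4+110,228/4+210,470/4+110),):
    p=ray(C,u1,v1,.012)[:2];q=ray(C,u2,v2,.012)[:2]; d=p-q; print('tongue dir',np.degrees(np.arctan2(d[1],d[0])),'from axis',np.degrees(np.arctan2(*(a-q)[::-1])), np.linalg.norm(a-q))
```

```text
wr 0 [0.095, 0.095, 0.095, 0.095, 0.097]
wr 30 [0.093, 0.094, 0.097, 0.102, 0.103]
wr 60 [0.076, 0.08, 0.076, 0.096, 0.099]
wr 90 [0.076, 0.074, 0.024, 0.056, 0.06]
wr 120 [0.076, 0.075, 0.022, 0.014, 0.005]
wr 150 [0.076, 0.074, 0.014, 0.018, 0.016]
wr 180 [0.076, 0.075, 0.013, 0.014, 0.014]
wr 210 [0.076, 0.074, 0.066, 0.014, 0.013]
wr 240 [0.076, 0.075, 0.02, 0.018, 0.016]
wr 270 [0.076, 0.074, 0.023, 0.013, 0.002]
wr 300 [0.099, 0.103, 0.024, 0.014, 0.019]
wr 330 [0.099, 0.104, 0.107, 0.108, 0.108]
top 0 [0.097, 0.097, 0.096, 0.096, 0.097]
top 30 [0.094, 0.097, 0.097, 0.105, 0.106]
top 60 [0.079, 0.075, 0.076, 0.091, 0.099]
top 90 [0.078, 0.077, 0.025, 0.056, 0.062]
top 120 [0.078, 0.076, 0.026, 0.017, 0.009]
top 150 [0.081, 0.076, 0.027, 0.019, 0.017]
top 180 [0.078, 0.078, 0.026, 0.017, 0.016]
top 210 [0.079, 0.076, 0.027, 0.017, 0.013]
top 240 [0.077, 0.079, 0.027, 0.022, 0.019]
top 270 [0.08, 0.079, 0.027, 0.017, 0.007]
top 300 [0.1, 0.103, 0.106, 0.015, 0.022]
top 330 [0.099, 0.107, 0.11, 0.11, 0.107]
yaw edge 9.563502218060737
tongue dir 11.416046212219191 from axis 10.155337114954166 0.10232597668835387
```

Stand yaw is about 10° and the flat faces about 266.5°, so the spindle is at about 1.33 rad. Since the bag beside the stand reaches z 0.10–0.11, I'll pinch near the shaft's end. First I turn the tool to yaw 176.5°.

>>> jog_arm(
  motion=[
    [0.3,0,0,0,-7],
    [0.3,0,0,0,-7],
    [0.3,0,0,0,-7],
    [0.3,0,0,0,-7],
    [0.3,0,0,0,-7],
    [0.3,0,0,0,-7],
    [0.3,0,0,0,-7],
    [0.3,0,0,0,-7],
    [0.3,0,0,0,-7],
    [0.3,0,0,0,-7],
  ],
)

```text
time: 2.65
tool_pos: [0.5954, -0.0192, 0.2593]
tcp_rot: [-2.289, -2.151, 0.002]
wrist_force: [0.6, -0.4, 0.5]
width: 0.652
grip_force: 0.0
```

>>> jog_arm(
  motion=[
    [0.3,0,0,0,-7],
    [0.3,0,0,0,-7],
    [0.3,0,0,0,-7],
    [0.3,0,0,0,-7],
    [0.3,0,0,0,-7],
    [0.3,0,0,0,-7],
    [0.3,0,0,0,-7],
    [0.3,0,0,0,-7],
    [0.3,0,0,0,-7],
    [0.3,0,0,0,-7],
  ],
)

```text
time: 3.48
tool_pos: [0.5954, -0.0192, 0.2592]
tcp_rot: [-0.642, -3.074, 0.001]
wrist_force: [-0.3, 0.1, -0.5]
width: 0.652
grip_force: 0.0
```

>>> jog_arm(
  motion=[
    [0.3,0,0,0,-7],
    [0.3,0,0,0,-7],
    [0.3,0,0,0,-6],
    [0.3,0,0,0,0],
    [0.3,0,0,0,0],
  ],
)

```text
time: 3.9
tool_pos: [0.5958, -0.0188, 0.2595]
tcp_rot: [-0.112, -3.139, 0.0]
wrist_force: [0.3, 0.9, 0.2]
width: 0.654
grip_force: 0.0
```

Run:
```python
from look import *
s,im,d=look('w2'); C=cam('wrist',s); P=cloud(C,d)
t=(np.abs(P[...,2]-.13)<.005)&(np.hypot(P[...,0]-.619,P[...,1]-.006)<.025)
g=P[t][:,:2]*1e3; o,r=cv2.minEnclosingCircle(g.astype(np.float32)); print(t.sum(),o,r,P[t].min(0),P[t].max(0),'px',np.argwhere(t).mean(0))
for a in range(225,315,10): n=np.array([np.cos(np.radians(a)),np.sin(np.radians(a))]); print(a,round(float((g@n).max()-np.array(o)@n),1),end='; ')
# pads: gripper points in tool frame
Rt=R.from_rotvec(s['tcp_rot']).as_matrix(); L=(P-s['tool_pos'])@Rt
m=(d>0)&(L[...,2]>-.05)&(L[...,2]<.05)&(np.abs(L[...,0])<.03)&(np.abs(L[...,1])<.07); q=L[m]; print('\npads',len(q),q.min(0),q.max(0))
```

```text
t 3.9 pos [ 0.5958 -0.0188  0.2595] xyaw 175.92 z [-0.001 -0.    -1.   ] q [-0.073  0.086  1.707 -0.     1.349 -1.573] w 0.6543923475145729 F [0.3 0.9 0.2] 0.0
396 (619.2679443359375, 6.312023639678955) 12.244230270385742 [ 0.6070508  -0.00069014  0.1251346 ] [0.63151042 0.01735753 0.13184538] px [213.80555556 312.17424242]
225 11.4; 235 10.7; 245 9.6; 255 8.7; 265 7.5; 275 7.8; 285 9.1; 295 10.2; 305 10.9; 
pads 1441 [-0.01134759 -0.04120224 -0.04999794] [ 0.01189058  0.04167751 -0.0313609 ]
```

>>> jog_arm(
  motion=[
    [0.3,-10,14,20,-1],
    [0.3,-11,15,20,0],
    [0.3,0,0,20,0],
    [0.3,0,0,20,0],
    [0.3,0,0,20,0],
    [0.3,0,0,20,0],
    [0.3,0,0,20,0],
    [0.3,0,0,10,0],
    [0.3,0,0,0,0],
    [0.3,0,0,0,0],
  ],
)

```text
time: 4.78
tool_pos: [0.6187, 0.0097, 0.1096]
tcp_rot: [-0.08, -3.139, 0.0]
wrist_force: [0.7, -0.4, 1.0]
width: 0.654
grip_force: 0.0
```

```bash
python3 look.py w3
```

```text
t 4.7833 pos [0.6187 0.0097 0.1096] xyaw 177.08 z [-0.001 -0.    -1.   ] q [-0.025  0.233  1.821 -0.     1.089 -1.544] w 0.6535660964664618 F [ 0.7 -0.4  1. ] 0.0
```

View pics/w3.png

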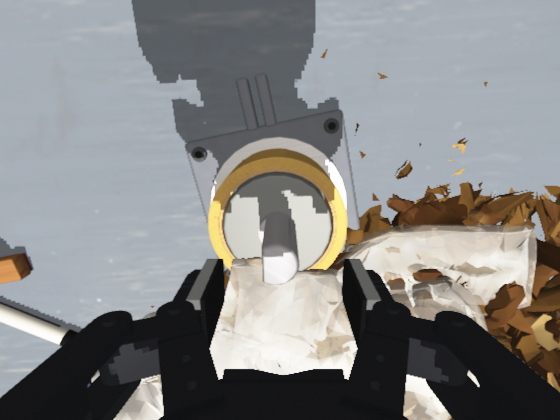

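The shaft top is at (283,272), centred between the pads at (215,275) and (350,275), with the flat on the left. I'll close.

>>> jog_arm(
  motion=[
    [-1,0,0,0,0],
    [-1,0,0,0,0],
    [-1,0,0,0,0],
    [-1,0,0,0,0],
    [-1,0,0,0,0],
    [-1,0,0,0,0],
  ],
  force=50,
)

```text
time: 5.33
tool_pos: [0.6193, 0.0099, 0.1102]
tcp_rot: [0.078, 3.14, -0.0]
wrist_force: [0.0, 0.4, -0.8]
width: -0.0
grip_force: 0.0
```

Run:
```python
from look import *
s,im,d=look('w4'); C=cam('wrist',s); P=cloud(C,d)
t=(np.abs(P[...,2]-.13)<.008)&(np.hypot(P[...,0]-.619,P[...,1]-.006)<.03); print(t.sum(),P[t].min(0),P[t].max(0))
Rt=R.from_rotvec(s['tcp_rot']).as_matrix(); L=(P-s['tool_pos'])@Rt
for v in range(200,380,10): print(v,[tuple((L[v,u]*1e3).round().astype(int)) for u in(270,280,290)])
```

```text
t 5.3333 pos [0.6193 0.0099 0.1102] xyaw 177.14 z [ 0. -0. -1.] q [-0.024  0.232  1.821 -0.     1.088 -1.545] w -0.00041940684028182707 F [ 0.   0.4 -0.8] 0.0
616 [ 0.60673697 -0.00079926  0.12206122] [0.61964435 0.01784934 0.13105549]
200 [(np.int64(18), np.int64(-8), np.int64(37)), (np.int64(19), np.int64(-2), np.int64(36)), (np.int64(18), np.int64(5), np.int64(37))]
210 [(np.int64(11), np.int64(-9), np.int64(38)), (np.int64(12), np.int64(-2), np.int64(36)), (np.int64(12), np.int64(5), np.int64(37))]
220 [(np.int64(11), np.int64(-8), np.int64(18)), (np.int64(12), np.int64(-2), np.int64(15)), (np.int64(9), np.int64(4), np.int64(24))]
230 [(np.int64(11), np.int64(-7), np.int64(0)), (np.int64(12), np.int64(-2), np.int64(-2)), (np.int64(9), np.int64(4), np.int64(6))]
240 [(np.int64(11), np.int64(-7), np.int64(-15)), (np.int64(12), np.int64(-1), np.int64(-16)), (np.int64(9), np.int64(4), np.int64(-9))]
250 [(np.int64(8), np.int64(-6), np.int64(-19)), (np.int64(8), np.int64(-1), np.int64(-20)), (np.int64(7), np.int64(4), np.int64(-18))]
260 [(np.int64(11), np.int64(-6), np.int64(-38)), (
[... 912 characters left out ...]
-75))]
330 [(np.int64(15), np.int64(-4), np.int64(-92)), (np.int64(-5), np.int64(-1), np.int64(-66)), (np.int64(3), np.int64(2), np.int64(-76))]
340 [(np.int64(13), np.int64(-4), np.int64(-94)), (np.int64(-9), np.int64(-1), np.int64(-66)), (np.int64(-1), np.int64(3), np.int64(-75))]
350 [(np.int64(9), np.int64(-4), np.int64(-93)), (np.int64(-92), np.int64(-2), np.int64(28)), (np.int64(-6), np.int64(3), np.int64(-75))]
360 [(np.int64(7), np.int64(-4), np.int64(-94)), (np.int64(-102), np.int64(-2), np.int64(29)), (np.int64(-8), np.int64(3), np.int64(-77))]
370 [(np.int64(4), np.int64(-4), np.int64(-94)), (np.int64(-111), np.int64(-2), np.int64(29)), (np.int64(-108), np.int64(5), np.int64(26))]
```

View pics/w4.png

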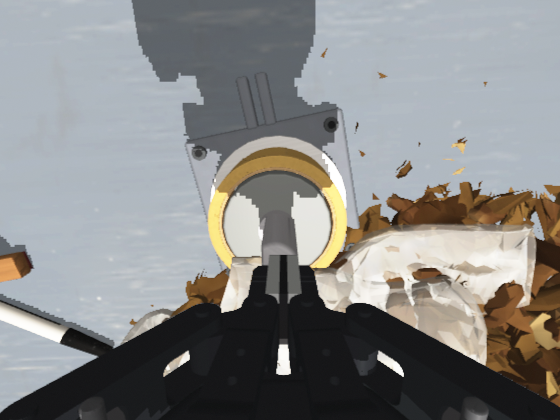

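The fingers shut just above the shaft top (row 255), so the visible tips sit about 35 mm behind the nominal TCP. I'll check that from the side.

Run:
```python
from h import *
im,d=bot.read_camera('side'); S=cam('side'); P=cloud(S,d)
u,v=proj(S,[.619,.008,.13]).round().astype(int); print(u,v)
cv2.imwrite('pics/s4.png',cv2.resize(cv2.cvtColor(im,4)[v-50:v+50,u-65:u+65],(780,600),interpolation=cv2.INTER_CUBIC))
for z in(.11,.13,.15,.17): print(z,(proj(S,[.619,.01,z])-[u-65,v-50])*6)
for r in range(v-30,v+15,2): print(r,P[r,u].round(3),im[r,u],end=' | ')
```

```text
244 212
0.11 [391.61153812 346.3020528 ]
0.13 [391.13362837 300.46197004]
0.15 [390.64722414 253.8071134 ]
0.17 [390.1520969  206.31556508]
182 [0.612 0.038 0.219] [22 23 25] | 184 [0.608 0.054 0.223] [25 24 26] | 186 [0.608 0.056 0.219] [23 23 26] | 188 [0.608 0.055 0.214] [15 18 19] | 190 [0.608 0.055 0.209] [16 18 19] | 192 [0.609 0.052 0.203] [15 17 19] | 194 [0.608 0.055 0.2  ] [19 19 21] | 196 [0.61  0.045 0.19 ] [19 21 22] | 198 [0.616 0.023 0.173] [23 25 26] | 200 [0.616 0.024 0.169] [25 26 28] | 202 [0.615 0.026 0.165] [25 27 28] | 204 [0.615 0.027 0.16 ] [23 24 27] | 206 [0.616 0.026 0.154] [26 27 28] | 208 [0.615 0.027 0.15 ] [22 23 24] | 210 [0.617 0.019 0.141] [95 95 94] | 212 [0.62  0.007 0.129] [86 85 86] | 214 [0.617 0.019 0.13 ] [98 96 96] | 216 [0.618 0.017 0.124] [102 101 102] | 218 [0.618 0.017 0.119] [102 101 102] | 220 [0.617 0.019 0.115] [106 104 105] | 222 [0.618 0.018 0.109] [107 106 106] | 224 [0.618 0.019 0.104] [108 106 107] | 226 [0.618 0.019 0.099] [106 104 105] |
```

View pics/s4.png

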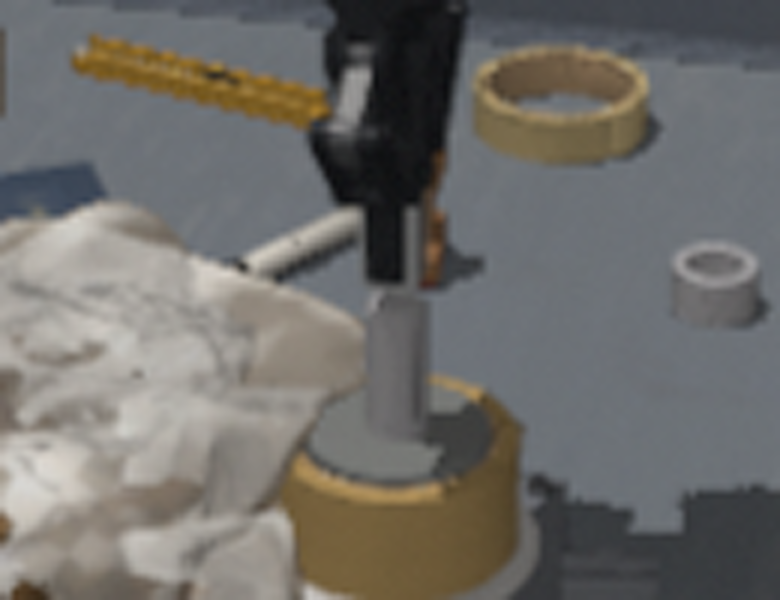

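Confirmed: the real tips stand about 35 mm above the reported TCP. I'll open, go down 35 mm and close again.

>>> jog_arm(
  motion=[
    [0.3,0,0,0,0],
    [0.3,0,0,0,0],
    [0.3,0,0,0,0],
    [0.3,0,-1,0,0],
    [0.3,0,0,12,0],
    [0.3,0,0,12,0],
    [0.3,0,0,11,0],
    [0.3,0,0,0,0],
    [-1,0,0,0,0],
    [-1,0,0,0,0],
  ],
)

```text
time: 6.27
tool_pos: [0.6188, 0.0089, 0.0743]
tcp_rot: [-0.078, -3.14, -0.0]
wrist_force: [0.4, -0.5, 0.6]
width: 0.377
grip_force: 0.0
```

>>> jog_arm(
  motion=[
    [-1,0,0,0,0],
    [-1,0,0,0,0],
    [-1,0,0,0,0],
    [-1,0,0,0,0],
  ],
)

```text
time: 6.6
tool_pos: [0.6195, 0.0081, 0.0754]
tcp_rot: [0.078, 3.14, -0.002]
wrist_force: [0.5, -5.0, 1.0]
width: 0.206
grip_force: 50.4
```

>>> jog_arm(
  motion=[
    [-1,-0.3,0,0,7],
    [-1,-0.3,0,0,7],
    [-1,-0.3,0,0,7],
    [-1,-0.3,0,0,7],
    [-1,-0.3,0,0,7],
    [-1,-0.3,0,0,7],
  ],
)

```text
time: 7.1
tool_pos: [0.621, 0.0073, 0.0755]
tcp_rot: [1.206, 2.899, -0.002]
wrist_force: [-0.7, -5.3, 1.1]
width: 0.205
grip_force: 50.3
```

>>> jog_arm(
  motion=[
    [-1,-0.3,0,0,7],
    [-1,-0.3,0,0,7],
    [-1,-0.3,0,0,7],
    [-1,-0.3,0,0,7],
    [-1,-0.3,0,0,7],
    [-1,0,0,0,0],
    [-1,0,0,0,0],
    [-1,0,0,0,0],
  ],
)

```text
time: 7.77
tool_pos: [0.6216, 0.006, 0.0754]
tcp_rot: [2.016, 2.408, -0.001]
wrist_force: [-0.8, -5.2, 0.8]
width: 0.206
grip_force: 50.2
```

```bash
python3 look.py w5
```

```text
t 7.7667 pos [0.6216 0.006  0.0754] xyaw 100.14 z [ 0.    -0.001 -1.   ] q [-0.03   0.271  1.843 -0.002  1.028 -0.206] w 0.2057375858980769 F [-0.8 -5.2  0.8] 50.198041053372435
```

>>> jog_arm(
  motion=[
    [0.1,0,0,0,0],
    [0.1,0,0,0,0],
    [0.1,0,0,0,0],
    [0.1,0,0,-10,0],
    [0.1,0,0,-30,0],
    [0.1,0,0,-30,0],
    [0.1,0,0,-30,0],
    [0.1,0,0,-30,0],
    [0.1,0,0,-30,0],
    [0.1,0,0,0,0],
  ],
)

```text
time: 8.65
tool_pos: [0.6259, 0.0073, 0.2445]
tcp_rot: [2.009, 2.401, 0.014]
wrist_force: [-0.1, 0.1, 1.0]
width: 0.549
grip_force: 0.0
```

```bash
cat > flat.py <<'E'
from look import *
def flat(n):
    s,im,d=look(n); C=cam('wrist',s); P=cloud(C,d)
    t=(np.abs(P[...,2]-.13)<.005)&(np.hypot(P[...,0]-.619,P[...,1]-.006)<.025)
    g=P[t][:,:2]*1e3; o,r=cv2.minEnclosingCircle(g.astype(np.float32)); o=np.array(o); print(t.sum(),o,r,P[t].min(0),P[t].max(0))
    a=np.radians(np.arange(0,360)); h=(g@np.array([np.cos(a),np.sin(a)])).max(0)-o@np.array([np.cos(a),np.sin(a)]); h=np.convolve(np.r_[h[-20:],h,h[:20]],np.ones(41)/41,'valid'); print('flat normal',h.argmin(),h.min()); return s,im,d,P
if __name__=='__main__': flat(sys.argv[1])
E
python3 flat.py w6
```

```text
t 8.65 pos [0.6259 0.0073 0.2445] xyaw 100.17 z [ 0.014  0.    -1.   ] q [-0.028  0.139  1.676  0.     1.313 -0.206] w 0.5488570522928641 F [-0.1  0.1  1. ] 0.0
464 [619.73480225   5.54855967] 12.323098182678223 [ 0.61134092 -0.00677249  0.12500314] [0.63130667 0.01777061 0.13203227]
flat normal 190 8.42547076522723
```

View pics/w6.png

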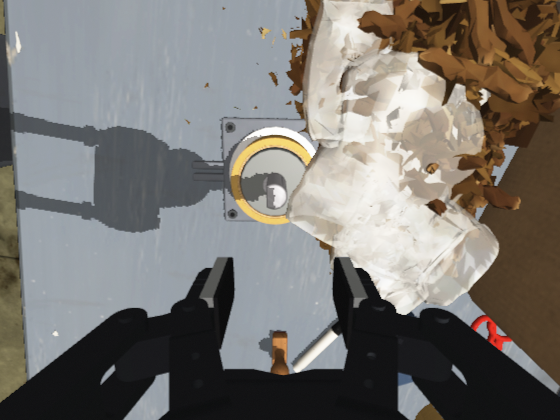

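The flat at (275,195) now faces 190°, towards the tongue at (205,172), so the spindle is within about 1°. Next, over to the collar.

>>> jog_arm(
  motion=[
    [0.4,38,-13,0,0],
    [0.4,38,-13,0,0],
    [0.4,38,-13,0,0],
    [0.4,38,-13,0,0],
    [0.4,38,-13,0,0],
    [0.4,38,-13,0,0],
    [0.4,38,-13,0,0],
    [0.4,38,-13,0,0],
    [0.4,0,0,0,7],
    [0.4,0,0,0,7],
  ],
)

```text
time: 9.53
tool_pos: [0.4633, 0.2903, 0.2342]
tcp_rot: [-2.295, -2.144, 0.002]
wrist_force: [-0.0, -0.7, -0.1]
width: 0.701
grip_force: 0.0
```

>>> jog_arm(
  motion=[
    [0.4,0,0,0,7],
    [0.4,0,0,0,7],
    [0.4,0,0,0,7],
    [0.4,0,0,0,7],
    [0.4,0,0,0,7],
    [0.4,0,0,0,4],
    [0.4,0,0,0,0],
    [0.4,0,0,0,0],
  ],
)

```text
time: 10.2
tool_pos: [0.465, 0.2879, 0.2343]
tcp_rot: [-2.878, -1.26, 0.002]
wrist_force: [-0.7, -1.0, -0.3]
width: 0.702
grip_force: 0.0
```

```bash
cat > col.py <<'E'
from look import *
s,im,d=look(sys.argv[1]); C=cam('wrist',s); P=cloud(C,d)
near=np.hypot(P[...,0]-.471,P[...,1]-.292)<.05
t=near&(np.abs(P[...,2]-.024)<.003); g=P[t][:,:2]*1e3
o=g.mean(0)
for _ in range(10):
    r=np.hypot(*(g-o).T); k=(r>11)&(r<23); A=np.c_[2*g[k],np.ones(k.sum())]; x=np.linalg.lstsq(A,(g[k]**2).sum(1),rcond=None)[0]; o=x[:2]
e,_=cv2.minEnclosingCircle(g[k].astype(np.float32)); e=np.array(e)
print('rim',k.sum(),'fit',o,'mec',e,_,'z',P[t][:,2].mean())
D=P[...,:2]*1e3-e; rr=np.hypot(D[...,0],D[...,1]); z=P[...,2]
m=(rr>21.5)&(rr<31)&(z>.009)&(z<.021); q=D[m]; print('screw',m.sum(),q.mean(0),np.degrees(np.arctan2(*q.mean(0)[::-1]))%360, np.hypot(*q.T).max(),z[m].max())
E
python3 col.py w7
```

```text
t 10.2 pos [0.465  0.2879 0.2343] xyaw 47.28 z [-0.001 -0.    -1.   ] q [0.509 0.003 1.839 0.    1.3   1.254] w 0.7018586408880148 F [-0.7 -1.  -0.3] 0.0
rim 482 fit [472.97967212 292.85041974] mec [472.92044067 292.72454834] 19.938947677612305 z 0.023604982065993124
screw 50 [-18.90394487 -15.73781122] 219.77787736950827 28.261270719466854 0.018655736592891548
```

Run:
```python
from h import *
for n in('w1','w7'):
    w=np.load(f'pics/{n}.npz'); s=dict(tool_pos=w['pos'],tcp_rot=w['rot']); C=cam('wrist',s); P=cloud(C,w['d'])
    if n=='w1': p=ray(C,47,213.5,.012); print(p, np.degrees(np.arctan2(p[1]-.2927,p[0]-.4729))%360)
    D=P[...,:2]*1e3-np.array([472.9,292.7]); rr=np.hypot(D[...,0],D[...,1]); z=P[...,2]
    m=(rr>22)&(rr<31)&(z>.006)&(z<.022); q=D[m]
    print(n,m.sum(),np.c_[np.degrees(np.arctan2(q[:,1],q[:,0]))%360,np.hypot(*q.T),z[m]*1e3].round(1)[::4].tolist())
    if n=='w7':
        u,v=proj(C,[.4729,.2927,.012]).round().astype(int); cv2.imwrite('pics/c7.png',cv2.resize(cv2.cvtColor(w['im'],4)[v-45:v+45,u-60:u+60],(720,540),interpolation=cv2.INTER_CUBIC)); print(u-60,v-45)
```

```text
[0.45417525 0.27576914 0.012     ] 222.11978873589987
w1 50 [[233.9, 22.3, 12.4], [230.1, 23.2, 11.8], [230.5, 23.4, 16.0], [231.7, 25.6, 11.2], [228.1, 23.9, 17.4], [229.8, 26.1, 12.8], [215.5, 23.3, 16.6], [228.2, 25.6, 17.3], [229.2, 27.8, 12.3], [219.5, 25.4, 16.5], [228.3, 27.8, 15.8], [219.3, 26.6, 17.4], [216.0, 27.3, 18.0]]
w7 46 [[206.8, 22.5, 13.8], [216.4, 22.3, 15.5], [211.3, 24.1, 15.5], [222.8, 22.8, 17.1], [209.2, 25.3, 16.8], [220.2, 24.2, 17.1], [231.6, 25.1, 12.8], [217.9, 25.8, 16.0], [228.7, 26.0, 14.0], [215.8, 27.3, 16.0], [226.0, 26.6, 16.8], [223.6, 27.9, 16.6]]
225 122
```

View pics/c7.png

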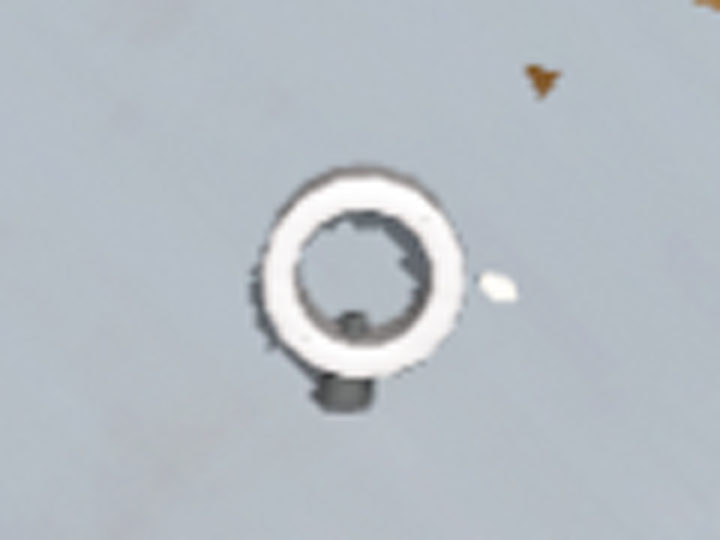

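Crop: ring centre at (365,270), with the dark screw head at (345,393) and its tip at (352,322) in the bore. This is the collar; its screw faces about 221°. I'll grip 65° from the screw, which also keeps the fingers off the bag later.

>>> jog_arm(
  motion=[
    [0.4,0,0,0,7],
    [0.4,0,0,0,7],
    [0.4,0,0,0,7],
    [0.4,0,0,0,7],
    [0.4,0,0,0,3],
    [0.4,9,-2.4,34,0],
    [0.4,0,0,40,0],
    [0.4,0,0,40,0],
    [0.4,0,0,40,0],
    [0.4,0,0,0,0],
  ],
)

```text
time: 11.08
tool_pos: [0.4666, 0.2889, 0.0719]
tcp_rot: [3.104, 0.443, -0.024]
wrist_force: [-2.4, -0.8, -0.3]
width: 0.704
grip_force: 0.0
```

Run:
```python
import sys; sys.argv=['','w8']
exec(open('col.py').read())
Rt=R.from_rotvec(s['tcp_rot']).as_matrix(); L=(P-s['tool_pos'])@Rt
f=(d>0)&(np.abs(L[...,0])<.02)&(np.abs(L[...,1])<.065)&(L[...,2]>-.09)&(L[...,2]<-.02)&(P[...,2]>.04)
for sg in(-1,1): q=L[f&(L[...,1]*sg>.01)]; print(len(q),np.percentile(q[:,2],[50,90,98,100]),np.abs(q[:,1]).min(), np.percentile(q[:,0],[1,99]))
```

```text
t 11.0833 pos [0.4666 0.2889 0.0719] xyaw 16.23 z [-0.014 -0.008 -1.   ] q [0.509 0.158 1.989 0.    1.011 1.796] w 0.7039216548946383 F [-2.4 -0.8 -0.3] 0.0
rim 1320 fit [473.21884729 292.95689683] mec [472.90457153 292.96292114] 19.846248626708984 z 0.023578451838213724
screw 104 [-18.92963697 -16.27247293] 220.68332346095497 28.452963720068528 0.018723876388258842
7323 [-0.08340847 -0.05060421 -0.03935541 -0.03317076] 0.026673936777787892 [-0.01058936  0.01357212]
7364 [-0.08351791 -0.05045145 -0.03946266 -0.03241405] 0.026188472394921943 [-0.01068478  0.01353755]
```

>>> jog_arm(
  motion=[
    [0.4,0,0,20,0],
    [0.4,0,0,20,0],
    [0.4,0,0,0,0],
    [0.4,0,0,0,0],
  ],
)

```text
time: 11.47
tool_pos: [0.4743, 0.2932, 0.0427]
tcp_rot: [-3.11, -0.442, -0.002]
wrist_force: [0.8, -0.4, -0.0]
width: 0.698
grip_force: 0.0
```

>>> jog_arm(
  motion=[
    [0.4,-1.3,0,20,0],
    [0.4,0,0,20,0],
    [0.4,0,0,15,0],
    [0.4,0,0,8,0],
    [0.4,0,0,4,0],
    [0.4,0,0,3,0],
    [0.4,0,0,0,0],
  ],
)

```text
time: 12.05
tool_pos: [0.4732, 0.2929, -0.0281]
tcp_rot: [-3.11, -0.441, -0.002]
wrist_force: [0.4, -0.0, 0.3]
width: 0.698
grip_force: 0.0
```

>>> jog_arm(
  motion=[
    [-1,0,0,0,0],
    [-1,0,0,0,0],
    [-1,0,0,0,0],
    [-1,0,0,0,0],
    [-1,0,0,0,0],
    [-1,0,0,0,0],
  ],
)

```text
time: 12.55
tool_pos: [0.4735, 0.2931, -0.0276]
tcp_rot: [-3.11, -0.441, -0.004]
wrist_force: [-0.4, -0.4, 5.2]
width: 0.446
grip_force: 50.7
```

```bash
python3 col.py w9
```

```text
t 12.55 pos [ 0.4735  0.2931 -0.0276] xyaw 16.14 z [ 0.002  0.001 -1.   ] q [0.509 0.294 2.043 0.    0.803 1.798] w 0.44554959369052843 F [-0.4 -0.4  5.2] 50.695543214678764
rim 3823 fit [473.95163701 293.1909365 ] mec [474.28439331 293.29577637] 22.766511917114258 z 0.02357698476315251
screw 709 [ 2.29594907 -1.14208149] 333.5527189913052 30.997396090657844 0.020942234934693216
```

The collar is gripped (38 mm). I'll lift it and measure it in the hand.

>>> jog_arm(
  motion=[
    [-1,0,0,-5,0],
    [-1,0,0,-15,0],
    [-1,0,0,-25,0],
    [-1,0,0,-30,0],
    [-1,0,0,-30,0],
    [-1,0,0,-30,0],
    [-1,0,0,-25,0],
    [-1,0,0,-15,0],
    [-1,0,0,-5,0],
    [-1,0,0,0,0],
  ],
  force=70,
)

```text
time: 13.43
tool_pos: [0.4732, 0.2929, 0.1526]
tcp_rot: [-3.109, -0.441, -0.005]
wrist_force: [0.5, 0.0, -1.0]
width: 0.438
grip_force: 70.3
```

```bash
cat > hand.py <<'E'
from look import *
def hand(n,zl=(-.022,.0)):
    s,im,d=look(n); C=cam('wrist',s); P=cloud(C,d); Rt=R.from_rotvec(s['tcp_rot']).as_matrix(); L=(P-s['tool_pos'])@Rt*1e3
    m=(d>0)&(np.hypot(L[...,0],L[...,1])<32)&(L[...,2]>-45)&(L[...,2]<5)
    h,b=np.histogram(L[m][:,2],np.arange(-45,6,1.)); print(dict(zip(b[:-1].astype(int).tolist(),h.tolist())))
    # top ring = bright pixels at the dominant plane
    bright=cv2.cvtColor(im,cv2.COLOR_RGB2GRAY)
    return s,im,d,P,L,m,bright
if __name__=='__main__':
    s,im,d,P,L,m,g=hand(sys.argv[1])
    k=m&(g>110); print('bright',k.sum(),np.median(L[k],0),np.percentile(L[k],[1,99],axis=0))
E
python3 hand.py w10
```

```text
t 13.4333 pos [0.4732 0.2929 0.1526] xyaw 16.15 z [ 0.003  0.002 -1.   ] q [0.51  0.076 1.917 0.    1.145 1.799] w 0.43751614492505997 F [ 0.5  0.  -1. ] 70.31429663300514
{-45: 287, -44: 255, -43: 266, -42: 261, -41: 225, -40: 217, -39: 193, -38: 198, -37: 170, -36: 148, -35: 155, -34: 157, -33: 106, -32: 123, -31: 112, -30: 112, -29: 41, -28: 9, -27: 3, -26: 0, -25: 0, -24: 0, -23: 0, -22: 0, -21: 0, -20: 0, -19: 0, -18: 0, -17: 0, -16: 0, -15: 0, -14: 0, -13: 0, -12: 0, -11: 0, -10: 0, -9: 0, -8: 0, -7: 0, -6: 0, -5: 0, -4: 0, -3: 0, -2: 0, -1: 0, 0: 0, 1: 0, 2: 0, 3: 0, 4: 0}
bright 1235 [ 16.50298449   0.20936655 -38.2103965 ] [[  9.27870797 -24.87908868 -44.92281683]
 [ 19.60768444  24.87434472 -28.81678631]]
```

```bash
cat > rim.py <<'E'
from look import *
s,im,d=look(sys.argv[1]); C=cam('wrist',s); P=cloud(C,d); Rt=R.from_rotvec(s['tcp_rot']).as_matrix(); L=(P-s['tool_pos'])@Rt*1e3
g=cv2.cvtColor(im,cv2.COLOR_RGB2GRAY)
m=(d>0)&(np.abs(L[...,2]+51)<4)&(np.hypot(L[...,0],L[...,1])<24)&(g>60)&(np.abs(L[...,1])<19.5)
q=L[m]; A=np.c_[q[:,:2],np.ones(len(q))]; pl=np.linalg.lstsq(A,q[:,2],rcond=None)[0]; print(len(q),'plane z',q[:,2].mean(),'tilt',pl[:2])
print('x ext',np.percentile(q[:,0],[0,1,99,100]),'y ext',np.percentile(q[:,1],[0,1,99,100]))
o,r=cv2.minEnclosingCircle(q[:,:2].astype(np.float32)); print('mec tool',o,r)
# inner bore edge: radial min per angle
a=np.degrees(np.arctan2(q[:,1],q[:,0]-o[0]))//15; print({int(k)*15:(round(float(np.hypot(q[a==k][:,0]-o[0],q[a==k][:,1]-o[1]).min()),1),round(float(np.hypot(q[a==k][:,0]-o[0],q[a==k][:,1]-o[1]).max()),1)) for k in np.unique(a)})
n=(d>0)&(L[...,2]>-47)&(L[...,2]<-26)&(np.hypot(L[...,0]-o[0],L[...,1])>21.5)&(np.hypot(L[...,0]-o[0],L[...,1])<30)&(np.abs(L[...,1])<19); q=L[n]; print('screw?',len(q),q.mean(0) if len(q) else '')
E
python3 rim.py w11
```

```text
t 13.4833 pos [0.4722 0.2923 0.1508] xyaw 16.15 z [ 0.  0. -1.] q [ 0.509  0.078  1.919 -0.     1.144  1.798] w 0.4378261310089178 F [-0.5 -0.6 -1.1] 70.30108977109194
3839 plane z -50.73700247776636 tilt [ 0.00517611 -0.00160365]
x ext [-19.96399288 -18.61139469  19.10313279  19.96839251] y ext [-18.99529482 -18.70594076  18.05236094  18.64093348]
mec tool (-0.7171034216880798, -0.9951460361480713) 21.038467407226562
{-180: (11.9, 19.1), -165: (12.0, 19.4), -150: (11.7, 19.0), -135: (11.7, 21.0), -120: (12.1, 20.8), -105: (12.1, 18.3), -90: (12.3, 18.6), -75: (12.5, 19.2), -60: (12.8, 19.5), -45: (13.3, 19.8), -30: (13.4, 20.3), -15: (13.6, 20.7), 0: (13.9, 20.7), 15: (14.6, 20.9), 30: (14.7, 21.0), 45: (14.3, 20.9), 60: (14.3, 21.0), 75: (14.3, 19.8), 90: (14.0, 19.9), 105: (13.8, 20.3), 120: (13.5, 20.4), 135: (13.1, 20.3), 150: (12.6, 19.4), 165: (12.6, 19.9)}
screw? 166 [-18.04655987   8.83359636 -43.37614671]
```

>>> jog_arm(
  motion=[
    [-1,0,0,0,7],
    [-1,0,0,0,7],
    [-1,0,0,0,7],
    [-1,0,0,0,7],
    [-1,0,0,0,3],
  ],
)

```text
time: 13.95
tool_pos: [0.4707, 0.2915, 0.1481]
tcp_rot: [3.111, -0.414, -0.006]
wrist_force: [-0.1, -0.1, -0.8]
width: 0.435
grip_force: 70.5
```

>>> jog_arm(
  motion=[
    [-1,10,11,0,0],
    [-1,20,22,0,0],
    [-1,25,28,0,0],
    [-1,25,28,0,0],
    [-1,25,28,0,0],
    [-1,25,28,0,0],
    [-1,25,28,0,0],
    [-1,25,28,0,0],
    [-1,25,27,0,0],
    [-1,10,11,0,0],
  ],
)

```text
time: 14.78
tool_pos: [0.6191, 0.002, 0.1482]
tcp_rot: [3.113, -0.41, -0.004]
wrist_force: [0.0, -0.1, -0.9]
width: 0.441
grip_force: 70.4
```

>>> jog_arm(
  motion=[
    [-1,0,0,0,0],
    [-1,0,0,0,0],
    [-1,0,0,0,0],
  ],
)

```text
time: 15.03
tool_pos: [0.6174, 0.0072, 0.1492]
tcp_rot: [-3.115, 0.406, 0.005]
wrist_force: [-0.4, 0.1, -0.9]
width: 0.439
grip_force: 70.4
```

Run:
```python
import sys; sys.argv=['','w12']
exec(open('rim.py').read())
# shaft top seen through the bore
t=(d>0)&(np.abs(P[...,2]-.130)<.006)&(np.hypot(P[...,0]-.619,P[...,1]-.006)<.03); q=P[t]*1e3
if t.sum()>20:
    print('shaft pts',t.sum(),q.min(0),q.max(0))
    o,r=cv2.minEnclosingCircle(q[:,:2].astype(np.float32)); print(o,r)
```

```text
t 15.0333 pos [0.6174 0.0072 0.1492] xyaw -14.85 z [-0.003  0.001 -1.   ] q [-2.900e-02  1.970e-01  1.787e+00  1.000e-03  1.161e+00  1.800e+00] w 0.43926708160685257 F [-0.4  0.1 -0.9] 70.35672940313816
3833 plane z -50.72628447738903 tilt [0.00320795 0.00014799]
x ext [-20.23278646 -18.54225683  19.04369881  19.77607633] y ext [-18.87976631 -18.58307436  18.10120499  18.93304667]
mec tool (-0.17824549973011017, -1.234377384185791) 20.859294891357422
{-180: (12.8, 19.5), -165: (12.3, 19.8), -150: (12.1, 19.2), -135: (12.0, 20.9), -120: (11.9, 20.4), -105: (11.8, 18.0), -90: (11.9, 18.2), -75: (12.0, 18.6), -60: (12.1, 18.8), -45: (12.6, 19.0), -30: (12.9, 19.6), -15: (13.0, 20.0), 0: (13.5, 19.8), 15: (13.7, 20.4), 30: (14.0, 20.9), 45: (14.4, 20.7), 60: (14.3, 20.7), 75: (14.6, 20.2), 90: (14.3, 20.5), 105: (14.5, 20.9), 120: (14.3, 20.7), 135: (13.8, 20.6), 150: (13.4, 20.4), 165: (13.1, 20.3)}
screw? 154 [-19.87203465   9.45523276 -43.48553042]
shaft pts 786 [613.59458792  -6.35960179 124.04641918] [631.11245757  17.36513028 131.6384042 ]
(619.3754272460938, 5.471833229064941) 11.938217163085938
```

>>> jog_arm(
  motion=[
    [-1,0,0,0,0],
    [-1,0,0,0,0],
    [-1,0,0,0,0],
    [-1,0,0,0,0],
  ],
)

```text
time: 15.42
tool_pos: [0.6187, 0.007, 0.1511]
tcp_rot: [-3.115, 0.404, -0.001]
wrist_force: [-0.3, 0.2, -1.2]
width: 0.442
grip_force: 70.4
```

Run:
```python
from h import *
for i in range(3):
    s=bot.read_state(); im,d=bot.read_camera('wrist'); P=cloud(cam('wrist',s),d)
    t=(d>0)&(np.abs(P[...,2]-.130)<.006)&(np.hypot(P[...,0]-.619,P[...,1]-.006)<.03); q=P[t]*1e3
    o,r=cv2.minEnclosingCircle(q[:,:2].astype(np.float32)); a=np.radians([10,55,100,-35,-80]); 
    print(s['tool_pos'].round(4),o,r,'ext centre y',(q[:,1].min()+q[:,1].max())/2, 'from 10deg', (q[:,:2]@[np.cos(a[0]),np.sin(a[0])]).max()-12)
```

```text
[0.6187 0.007  0.1511] (619.5116577148438, 5.324985027313232) 11.892115592956543 ext centre y 5.420636102622302 from 10deg 610.8342997571419
[0.6188 0.0069 0.1511] (619.4385986328125, 5.391011714935303) 11.923401832580566 ext centre y 5.487741908557597 from 10deg 610.6806937086121
[0.6188 0.0067 0.1511] (619.703369140625, 5.526961326599121) 11.930289268493652 ext centre y 5.498085634410629 from 10deg 610.5703150175942
```

>>> jog_arm(
  motion=[
    [-1,0.6,1.2,10,0],
    [-1,0,0,15,0],
    [-1,0,0,12,0],
    [-1,0,0,6,0],
    [-1,0,0,0,0],
    [-1,0,0,0,0],
    [-1,0,0,0,0],
  ],
)

```text
time: 16.15
tool_pos: [0.6196, 0.0049, 0.1083]
tcp_rot: [-3.115, 0.406, -0.001]
wrist_force: [-0.1, 0.4, -1.1]
width: 0.442
grip_force: 70.4
```

>>> jog_arm(
  motion=[
    [-1,0,0,2,0],
    [-1,0,0,2,0],
    [-1,0,0,2,0],
    [-1,0,0,2,0],
    [-1,0,0,0,0],
  ],
)

```text
time: 16.57
tool_pos: [0.6188, 0.005, 0.0994]
tcp_rot: [3.115, -0.406, -0.001]
wrist_force: [1.0, -0.6, -0.8]
width: 0.44
grip_force: 70.4
```

>>> jog_arm(
  motion=[
    [-1,0,0,2,0],
    [-1,0,0,2,0],
    [-1,0,0,2,0],
    [-1,0,0,2,0],
    [-1,0,0,2,0],
    [-1,0,0,0,0],
  ],
)

```text
time: 17.07
tool_pos: [0.6187, 0.005, 0.0892]
tcp_rot: [3.115, -0.406, -0.002]
wrist_force: [0.0, 0.3, -1.7]
width: 0.442
grip_force: 70.4
```

```bash
python3 look.py w13
```

```text
t 17.0667 pos [0.6187 0.005  0.0892] xyaw -14.85 z [-0.001  0.    -1.   ] q [-0.032  0.252  1.838  0.     1.052  1.798] w 0.4422600747090279 F [ 0.   0.3 -1.7] 70.3691303730011
```

Bottom is now at about 0.117 with no contact force, so the screw has started down the flat. I'll go on down about 21 mm.

>>> jog_arm(
  motion=[
    [-1,0,0,3,0],
    [-1,0,0,3,0],
    [-1,0,0,3,0],
    [-1,0,0,3,0],
    [-1,0,0,3,0],
    [-1,0,0,3,0],
    [-1,0,0,3,0],
    [-1,0,0,0,0],
    [-1,0,0,0,0],
    [-1,0,0,0,0],
  ],
)

```text
time: 17.95
tool_pos: [0.6192, 0.005, 0.0689]
tcp_rot: [-3.115, 0.406, -0.0]
wrist_force: [0.1, -0.5, -1.0]
width: 0.438
grip_force: 70.4
```

Run:
```python
import sys; sys.argv=['','w14']
exec(open('rim.py').read())
ze=L[m][:,2].mean(); print('collar top z',P[m][:,2].mean())
# shaft top inside the bore
t=(d>0)&(np.abs(P[...,2]-.130)<.004)&(np.hypot(P[...,0]-.619,P[...,1]-.006)<.0125); q=P[t]*1e3
o,r=cv2.minEnclosingCircle(q[:,:2].astype(np.float32)); print('shaft',t.sum(),o,r,q[:,2].mean())
a=np.radians(np.arange(0,360)); n=np.array([np.cos(a),np.sin(a)]); h=(q[:,:2]@n).max(0)-np.array(o)@n; h=np.convolve(np.r_[h[-20:],h,h[:20]],np.ones(41)/41,'valid'); print('flat normal',h.argmin())
S=cam('side'); i2,d2=bot.read_camera('side'); Q=cloud(S,d2)
g=cv2.cvtColor(i2,cv2.COLOR_RGB2GRAY); k=(d2>0)&(np.hypot(Q[...,0]-.619,Q[...,1]-.006)<.023)&(Q[...,2]>.085)&(Q[...,2]<.14)&(g>70)&(np.hypot(Q[...,0]-.619,Q[...,1]-.006)>.016); print('side collar z',k.sum(),np.percentile(Q[k][:,2],[2,50,98]))
```

```text
t 17.95 pos [0.6192 0.005  0.0689] xyaw -14.85 z [ 0.  0. -1.] q [-0.032  0.274  1.853  0.     1.015  1.798] w 0.43789920002460325 F [ 0.1 -0.5 -1. ] 70.36964032799006
3749 plane z -50.92802986881562 tilt [ 0.01638997 -0.00079682]
x ext [-20.33249247 -18.57832761  19.01550909  19.85423191] y ext [-18.95217566 -18.59720792  18.06541948  18.76964235]
mec tool (-0.34801939129829407, -1.04776930809021) 20.82120704650879
{-180: (13.9, 20.0), -165: (15.9, 19.8), -150: (15.8, 19.6), -135: (14.6, 20.8), -120: (13.2, 20.7), -105: (12.2, 18.1), -90: (11.6, 18.4), -75: (11.5, 19.0), -60: (11.2, 19.1), -45: (11.1, 19.5), -30: (11.1, 19.7), -15: (11.0, 20.2), 0: (11.5, 20.3), 15: (11.6, 20.4), 30: (11.8, 20.8), 45: (11.8, 20.7), 60: (12.1, 20.7), 75: (12.3, 20.2), 90: (14.3, 19.9), 105: (14.4, 20.6), 120: (14.3, 20.5), 135: (13.9, 20.8), 150: (13.5, 20.8), 165: (13.4, 19.7)}
screw? 159 [-19.36572306   8.95041576 -43.46498535]
collar top z 0.11987509012295584
shaft 2294 (619.2650146484375, 5.875600337982178) 12.239587783813477 129.47466249567503
flat normal 188
side collar z 92 [0.0883891  0.11083701 0.12153817]
```

```bash
python3 -c "
from workcell import bot
print(bot.finish_job())"
```

```text
the job is handed in; nothing more can be done
None
```

I turned the shaft so its flat faces the tongue (within about 2°, from the camera). The collar with the screw is over it, screw on the flat and level, with its middle at about z 108 mm. The arm is still holding it there, and the job is handed in; no verdict was shown.

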